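# Chock the rolling pin on the sloping draining board

## Task

The washed rolling pin must dry on the sloping draining board without rolling off. First set the wooden chock flat and wholly on the board, its ramps facing squarely up the slope; then lift the pin out of the rack, lay it across the board just uphill of the chock and centred on it, and keep hold of it until it is up against both ramps, so that it stays put when you let go. Do not drop the pin on the worktop, and leave the two jars, the jug and the bottle where they stand.

Things in the scene. Friction and masses are not known exactly. Their poses are not given: they have to be found in the camera images.
- board: Fixed beech draining board, 260 mm along the slope (x), 300 mm wide (y), no lip. Origin on the worktop under its middle; z vertical; x level, pointing UP the slope, away from the robot. The top surface rises 5 degrees towards +x: its height is 25 mm + x * tan(5 deg), so 14 mm at the low edge and 36 mm at the high edge. A round thing laid across it rolls off the low edge.
- rack: Fixed low beech rack where the pin lies at the start, along the rack's y. Two rails along x at y = +-75 mm, from x = 0 to 140 mm, with saddle blocks up to 26 mm high that carry the pin at x = 70; crossbars 10 mm high at x = 8 and 132. Open under the pin's middle. Origin on the worktop at the near end, mid-width. Rack and board may change sides.
- pin_center (a point): Loose wooden rolling pin, about 0.33 kg: smooth cylinder 50 mm in diameter, 190 mm long, plus a handle 55 mm long and up to 27 mm thick on each end. The point is its centre, on the axis at mid-length; its y is the pin's axis (the same either way round). At the start it lies level in the rack, axis 44 mm above the worktop.
- chock_bar (a point): Loose wooden chock, about 0.2 kg, at first on the worktop in front of the rack: two equal wedges joined by a crossbar, the place to grip it. The point is the bar's centre, 13 mm above the chock's underside; the bar is 12 mm thick (x), 14 mm high, 80 mm long between the wedges (y). x points to the ramps' toes, z up from the underside. Friction holds it on the slope, pin against it.
- chock_seat (a point): Where the pin's centre lies when it rests on the board against both ramps: 73 mm ahead (x) of the bar's centre and 12 mm above it (z), in the chock's own axes. In the bar's frame the wedges reach from x = -16 to +64 mm (the sharp toes) and from 40 to 66 mm to either side (y); they are 24 mm high up to x = 35, then the ramp falls at 40 degrees to the toe.
- jar_a: Squat glass jar standing upside down, 84 mm across, 90 mm high. Leave it alone. Origin at the centre of its foot.
- jar_b: Another squat glass jar just like it, upside down, 84 mm across, 90 mm high. Leave it alone. Origin at the centre of its foot.
- jug: White ceramic milk jug, 88 mm across, 100 mm high, with a handle. Leave it alone. Origin at the centre of its foot.
- bottle: Tall green glass swing-top bottle, 76 mm across, 245 mm high. Leave it alone. Origin at the centre of its foot.
Things that resemble listed ones, but are neither listed nor needed, are in the scene too. What is shaped like the part that bears chock_bar but turquoise is not meant.

How it is judged:
On the way, in this order (a step that is already met when the one before it is completed fails the run):
1. the chock stands flat on the board, in line with the slope, released and still, with the pin not yet on the board (x of chock_bar in the frame of board between -0.118 and 0.07 m and y of chock_bar in the frame of board between -0.09 and 0.09 m and angle between the x axis of chock_bar and the x axis of board, either way round below 0.3 rad and angle between chock_bar's own z axis and vertical below 0.14 rad and contact force between chock and board above 0.2 N and contact force between the fingers and chock below 0.1 N and linear speed of chock below 0.02 m/s and contact force between pin and board below 0.05 N), for 0.2 s.
2. the pin, still held, is down on the board against (within about 9 mm of) the chock's ramps, parallel to its bar and centred within 35 mm (x of chock_bar in the frame of board between -0.118 and 0.07 m and y of chock_bar in the frame of board between -0.09 and 0.09 m and angle between the x axis of chock_bar and the x axis of board, either way round below 0.3 rad and angle between chock_bar's own z axis and vertical below 0.14 rad and contact force between chock and board above 0.2 N and contact force between the fingers and chock below 0.1 N and linear speed of chock below 0.02 m/s and x of pin_center in the frame of chock_bar between 0.064 and 0.083 m and z of pin_center in the frame of chock_bar between 0.004 and 0.02 m and y of pin_center in the frame of chock_bar between -0.035 and 0.035 m and angle between the y axis of pin_center and the y axis of chock_bar, either way round below 0.15 rad and contact force between the fingers and pin above 0.5 N), for 0.1 s.
At the end, for the whole second after the job is handed in: The chock lies flat, wholly on the board, within about 16 degrees of the slope, ramps uphill; the pin lies on the board against the ramps (axis within 6 mm of its rest place, centred within 35 mm, parallel within 0.1 rad); both released and at rest (x of chock_bar in the frame of board between -0.118 and 0.07 m and y of chock_bar in the frame of board between -0.09 and 0.09 m and angle between the x axis of chock_bar and the x axis of board, either way round below 0.3 rad and angle between chock_bar's own z axis and vertical below 0.14 rad and contact force between chock and board above 0.2 N and contact force between the fingers and chock below 0.1 N and linear speed of each of chock, pin below 0.02 m/s and x of pin_center in the frame of chock_bar between 0.067 and 0.079 m and z of pin_center in the frame of chock_bar between 0.006 and 0.018 m and y of pin_center in the frame of chock_bar between -0.035 and 0.035 m and angle between the y axis of pin_center and the y axis of chock_bar, either way round below 0.1 rad and contact force between pin and chock above 0.05 N and contact force between pin and board above 0.5 N and contact force between the fingers and pin below 0.1 N); the robot touches nothing.
It fails at once if the pin falls to the worktop (height (world z) of pin_center below 0.032 m).
It fails at once if the first jar is shifted more than 30 mm (distance of jar_a from where it was at the start of the episode above 0.03 m).
It fails at once if the second jar is shifted more than 30 mm (distance of jar_b from where it was at the start of the episode above 0.03 m).
It fails at once if the jug is shifted more than 30 mm (distance of jug from where it was at the start of the episode above 0.03 m).
It fails at once if the bottle is shifted more than 30 mm (distance of bottle from where it was at the start of the episode above 0.03 m).
It also fails if it takes over 64 s, if anything falls off the work surface, if the arm or the gripper's body presses on something with over 40 N, if the wrist force passes 120 N, or if a joint passes its speed limit or range.

## Robot

A 7-joint arm with a two-finger parallel gripper is mounted at the origin on the work surface. World frame = base frame: x ahead of the robot, y to its left, z up, the work surface at z = 0. Lengths are in m, angles in rad, forces in N, time in s.
With the tool pointing down it reaches from about 0.35 to 0.9 m from the base axis. Payload 7.2 kg.
Tool frame: the origin (TCP) lies midway between the tips of the shut fingers; the grasp point (between the pads) lies 19 mm behind it; z points along the fingers, y is the line along which they close (so a half turn about z gives the same grasp; the last joint's range is limited). The gripper opens to 88 mm and grips with 3 to 60 N. Pads are 20 mm wide; open, the fingers measure 115 mm over their backs; the gripper's body (75 mm by 178 mm) begins 61 mm behind the grasp point.
Start: joints at [1.164, 0.411, -0.013, 1.596, 0.006, 1.134, -0.082], TCP at [0.208, -0.589, 0.223] pointing down, gripper open.
Joint ranges: [-2.95, 2.95], [-0.29, 1.99], [-1.47, 1.44], [0.14, 2.54], [-1.03, 4.17], [0.13, 1.85], [-2.86, 2.86]. Speed limits (rad/s): [2.39, 2.39, 3.01, 3.01, 3.14, 3.14, 3.14].

## Interface

Orientations are given as a rotation vector (axis times angle).
In Python, from station import manip gives the robot as it stands.
- The arm moves only by the tool move_arm, never from a script. Its argument "targets" is text: rows parted by semicolons, each of 7 numbers parted by spaces: the shift along the tool's x, y, z in m, then the turn, a rotation vector about the tool's x, y, z in degrees, then the opening, from 0 (shut) to 1 (fully open). In form: dx dy dz ax ay az jaw; .... A call has 1 to 20 rows; each row shifts and turns the commanded pose from where the row before left it, along the tool's axes as they then stand; what a row does not reach is not made up. A row lasts 1/10 s, in which the tool goes at most 50 mm and 8.59 degrees, less where a joint would pass 70% of its speed; a pose out of reach is approached as far as the arm can. A call is refused whole if a number of a shift passes 0.05 or a number of a turn 8.59, either way. A call with a gripper value outside its range is refused whole. The fingers move at their own pace and stop on an object; "grip_force" is the grip in N (left out, the last holds). Time passes only in rows, so rows that do not move let the fingers close. It gives the time, the measured TCP pose, the force, the opening and the grip force at its end, in the units of the state.
- manip.get_state(): the state, without advancing time (a new reading comes with each control period).
- manip.read_camera(name): name is "side" or "top" or "wrist"; returns (picture, depth): 384x512x3 uint8, red, green, blue; 384x512 float32, m along the optical axis (not along the pixel's ray), 0 where there is no reading.
- manip.calibration(name): a dict with "fx", "fy", "cx", "cy" (pixels), "rvec" (rotation vector, rad) and "tvec" (3), from world to camera coordinates, as OpenCV has them. Camera axes: x right, y down, z forward; pixel columns grow to the right and rows downward; lengths in m; the calibration is good to about 2 mm. A picture is of the moment at which its call begins: read the wrist's pose just before it. calibration takes no time and is no camera call; for the wrist camera it gives the pose at the moment of the call.
- manip.finish_job(): hands the job in; it is judged then, once.
Trained networks look in the newest picture that a camera, given by its name, has taken for a name from the list of things; names that differ only in an ending like _2 or _b are one class to them, and where a whole thing is asked for, a point or a joint stands for the part that bears it (a point fixed in the world has none). Each returns a list of dicts, best first, with "p" (0 to 1); they miss things now and then, are a little off and sometimes report something else, mostly with a low value. They report only what shows in the picture. A call takes as long as a camera call. They do not tell look-alikes from the thing itself.
- manip.outline_of(camera, thing): "region" (384x512 bool, what is visible of it) and "at" ([column, row] in pixels, amid what is visible of it).
The state is a dict: "time": time; "joint_pos": joint angles; "joint_velocities": joint speeds; "joint_efforts": joint torques, N m; "eef_pos": TCP position; "tcp_rot": TCP orientation; "force": force on the tool from outside, world axes, zero at the start; "moment": the same for the moment, N m; "grip_width": finger opening in m; "grip_force": force on a finger pad.
Only numpy, scipy, OpenCV 4.12 (cv2) and the standard library are available. Lean on these libraries where they do the work, as an engineer would, in place of code of your own. Each camera call takes 0.05 s, during which the arm holds its last target. There are 200 camera calls.

## Working session

There is one attempt and no reset: what is moved stays moved. The work goes in short steps, Python scripts to look and compute and a tool call to move; the robot and the scene stay as the last step left them, time stands still between calls to the robot, and variables do not carry over. Pictures are saved under pics/ and viewed, at most 10 in all, crops included, and the job is handed in when it is done.

Besides the shell and the picture viewer there is one more tool, called after "Request:" as name(argument=value, ...) on one line, values as JSON. move_arm: Moves the arm, as the interface text tells. Its arguments: {"type":"object","properties":{"targets":{"type":"string"},"grip_force":{"type":"number"}},"required":["targets"]}

```bash
mkdir -p pics; cat > h.py <<'E'
import numpy as np, cv2
from scipy.spatial.transform import Rotation as R
from station import manip
def cal(n):
    c=manip.calibration(n); M=R.from_rotvec(np.ravel(c['rvec'])).as_matrix(); return c,M,np.ravel(c['tvec'])
def cloud(n,d,C=None):
    c,M,t=C or cal(n); v,u=np.mgrid[:384,:512]
    p=np.stack([(u-c['cx'])/c['fx']*d,(v-c['cy'])/c['fy']*d,d],-1)
    w=(p-t)@M; w[d<=0]=np.nan; return w
def proj(n,P,C=None):
    c,M,t=C or cal(n); q=np.asarray(P)@M.T+t
    return np.stack([q[...,0]/q[...,2]*c['fx']+c['cx'],q[...,1]/q[...,2]*c['fy']+c['cy']],-1)
def state():
    s=manip.get_state(); print('t',round(s['time'],2),'tcp',np.round(s['eef_pos'],4),'grip',np.round(s['grip_width'],4),s['grip_force'],'F',np.round(s['force'],1)); 
    print('rot',np.round(R.from_rotvec(s['tcp_rot']).as_matrix(),3).tolist()); return s
E
python3 - <<'E'
from h import *
state()
ims=[]
for n in ['top','side']:
    im,d=manip.read_camera(n); ims.append(im); w=cloud(n,d); np.save(n+'.npy',w)
    for th in ['board','rack','pin_center','chock_bar','jar_a','jug','bottle']:
        for r in manip.outline_of(n,th)[:3]:
            m=r['region']; print(n,th,round(r['p'],2),np.round(r['at']),m.sum(),np.round(np.nanmedian(w[m],0),3))
            np.save(f"m_{n}_{th}_{int(r['at'][0])}.npy",m)
cv2.imwrite('pics/a.png',cv2.resize(ims[0],(800,600))[:,:,::-1]);cv2.imwrite('pics/b.png',cv2.resize(ims[1],(800,600))[:,:,::-1])
E
```

```text
t 0.0 tcp [ 0.2075 -0.589   0.2218] grip 0.0875 0.0 F [-0.   0.1  0.4]
rot [[0.943, 0.332, -0.001], [0.332, -0.943, 0.001], [-0.0, -0.002, -1.0]]
top board 0.91 [393. 181.] 11155 [ 0.579 -0.204  0.024]
top rack 0.88 [234. 174.] 884 [0.635 0.236 0.01 ]
top pin_center 0.93 [229. 153.] 1634 [0.664 0.236 0.063]
top chock_bar 0.98 [182. 273.] 746 [0.34  0.355 0.02 ]
top chock_bar 0.96 [269. 269.] 644 [0.344 0.14  0.021]
top chock_bar 0.75 [128. 275.] 869 [0.338 0.524 0.02 ]
top jar_a 0.94 [413. 108.] 1056 [ 0.768 -0.238  0.087]
top jar_a 0.82 [341.  97.] 991 [ 0.792 -0.053  0.088]
top jug 0.74 [227. 108.] 1056 [0.768 0.241 0.098]
top bottle 0.57 [296.  93.] 1123 [0.79  0.078 0.153]
side board 0.63 [272. 139.] 3850 [ 0.579 -0.185  0.025]
side rack 0.86 [223. 240.] 626 [0.647 0.257 0.012]
side pin_center 0.96 [220. 223.] 1154 [0.663 0.26  0.062]
side chock_bar 0.79 [308. 334.] 889 [0.337 0.528 0.021]
side chock_bar 0.77 [312. 280.] 643 [0.352 0.366 0.021]
side chock_bar 0.75 [277. 235.] 608 [0.481 0.243 0.02 ]
side jar_a 0.82 [206. 147.] 547 [ 0.788 -0.038  0.086]
side jar_a 0.59 [224. 116.] 549 [ 0.77  -0.222  0.076]
side jar_a 0.32 [220. 222.] 1053 [0.662 0.261 0.063]
side jug 0.56 [182. 213.] 924 [0.771 0.262 0.083]
side jug 0.19 [204. 150.] 547 [ 0.787 -0.038  0.085]
side bottle 0.73 [186. 164.] 1139 [0.799 0.097 0.124]
side bottle 0.35 [221. 117.] 518 [ 0.77  -0.221  0.076]
```

View pics/a.png

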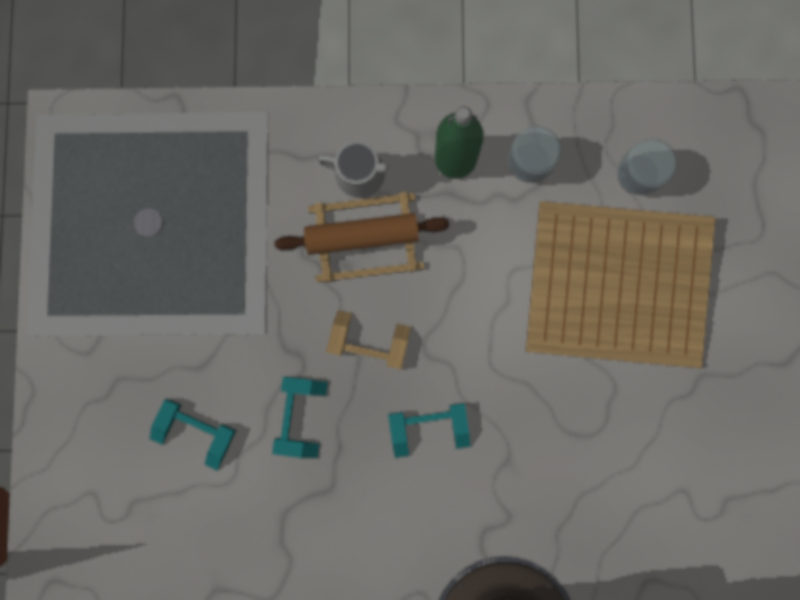

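View pics/b.png

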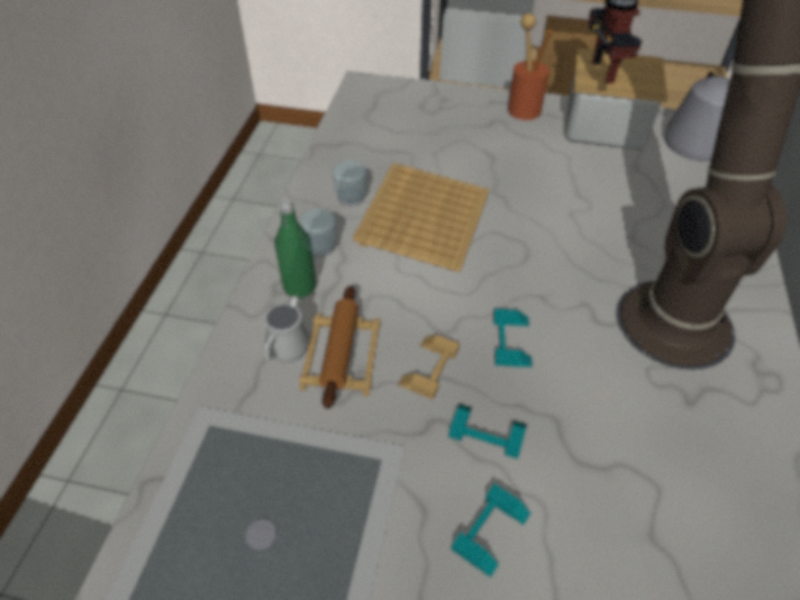

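The top picture shows four chock shapes (800x600 pixels): wooden at (370,340), turquoise at (192,435), (300,417) and (430,430). The wooden one beside the rack fits the description, because turquoise is ruled out. The board is at (622,285), the pin at (362,233).

```bash
cat > meas.py <<'E'
from h import *
import glob,sys
im,d=manip.read_camera('top'); w=cloud('top',d); 
def rect(m,name):
    P=w[m]; P=P[~np.isnan(P[:,0])]; (c,s,a)=cv2.minAreaRect(P[:,:2].astype(np.float32)*1000); print(name,'rect c',np.round(c,1),'size',np.round(s,1),'ang',round(a,2),'n',len(P)); return P
m=np.load(glob.glob('m_top_board*')[0]); P=rect(cv2.erode(m.astype(np.uint8),np.ones((3,3)))>0,'board')
A=np.c_[P[:,:2],np.ones(len(P))]; k=np.linalg.lstsq(A,P[:,2],rcond=None)[0]; print('plane',k,'uphill deg',np.degrees(np.arctan2(k[1],k[0])),'slope',np.degrees(np.arctan(np.hypot(*k[:2]))))
m=np.load(glob.glob('m_top_pin*')[0])
P=w[m]; P=P[P[:,2]>0.03]; b=P[(P[:,2]>0.055)]; b=b-[0,0,0]; vx,vy,x0,y0=cv2.fitLine(b[:,:2].astype(np.float32),cv2.DIST_HUBER,0,.01,.01).ravel(); print('pin axis deg',np.degrees(np.arctan2(vy,vx)),x0,y0); t=(P[:,:2]-[x0,y0])@[vx,vy]; print('extent',t.min(),t.max(),'mid',np.array([x0,y0])+np.array([vx,vy])*(t.min()+t.max())/2,'zmax',np.percentile(P[:,2],98))
box=np.zeros((384,512),bool); box[195:240,205:268]=1
hsv=cv2.cvtColor(im,cv2.COLOR_RGB2HSV); m=box&(hsv[...,1]>80)&(hsv[...,0]<30)&(w[...,0]<0.555)
P=rect(m,'chock'); hi=P[P[:,2]>0.016]; rect(m&(w[...,2]>0.016),'chock hi'); 
cr=im[185:250,190:280]; cv2.imwrite('pics/c.png',cv2.resize(cr,(720,520),interpolation=cv2.INTER_CUBIC)[:,:,::-1])
print(np.c_[P[:,:3][::12]*1000].round().astype(int).tolist())
E
python3 meas.py
```

```text
board rect c [ 579.8 -203.7] size [300.6 258.5] ang 84.18 n 10662
plane [ 0.08781564 -0.00872039 -0.02868897] uphill deg -5.671070114528567 slope 5.04314847250152
pin axis deg -83.50037 0.66663903 0.2374796
extent -0.14728524051784578 0.14731621167034395 mid [0.66664078 0.23746421] zmax 0.07089911043036935
chock rect c [489.7 227.6] size [129.9  72.5] ang 76.58 n 606
chock hi rect c [484.5 228.9] size [129.9  61.8] ang 76.6 n 495
[[539, 280, 5], [533, 271, 8], [530, 263, 12], [525, 279, 13], [522, 273, 15], [519, 268, 14], [514, 285, 25], [511, 288, 23], [511, 173, 5], [508, 272, 22], [506, 288, 23], [505, 171, 10], [503, 272, 24], [500, 291, 23], [500, 176, 20], [498, 278, 20], [497, 162, 19], [494, 178, 22], [492, 280, 22], [491, 165, 23], [489, 184, 27], [487, 285, 26], [486, 171, 20], [484, 272, 27], [482, 296, 25], [482, 267, -4], [479, 291, 24], [479, 260, 12], [478, 165, 23], [476, 268, 15], [475, 181, 26], [474, 283, 21], [473, 251, 21], [473, 179, 20], [471, 280, 21], [471, 243, 19], [470, 184, 17], [468, 280, 23], [468, 229, 21], [468, 184, 21], [465, 232, 18], [465, 200, 26], [465, 168, 22], [462, 195, 16], [460, 211, 18], [459, 179, 22], [457, 181, 25], [454, 176, 23], [451, 171, 23], [446, 192, 22], [444, 178, 29]]
```

View pics/c.png

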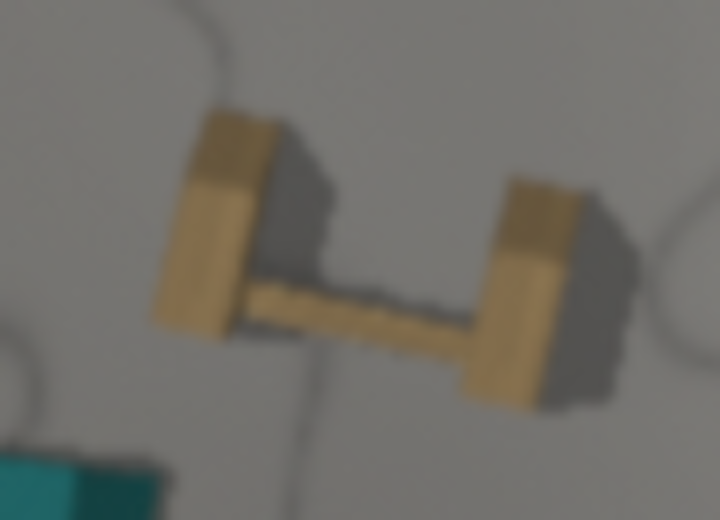

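The crop confirms a wooden chock at (370,300): bar in front, ramps (the darker toes) at the top, facing away from the robot. I turn the tool and go above it.

Request:
move_arm(targets="0 0 0 0 0 -8.2 0.8;0 0 0 0 0 -8.2 0.8;0 0 0 0 0 -8.2 0.8;0 0 0 0 0 -8.2 0.8;0 0 0 0 0 -8.2 0.8;0 0 0 0 0 -8.1 0.8;0 0 0 0 0 -8.1 0.8")

```text
time: 1.55
eef_pos: [0.2077, -0.5895, 0.2227]
tcp_rot: [2.46, 1.954, -0.0]
force: [0.5, 0.2, -0.4]
grip_width: 0.0702
grip_force: 0.0
```

Request:
move_arm(targets="0.04 0.003 0 0 0 0 0.8;0.04 0.003 0 0 0 0 0.8;0.04 0.003 0 0 0 0 0.8;0.04 0.003 0 0 0 0 0.8;0.04 0.003 0 0 0 0 0.8;0.04 0.003 0 0 0 0 0.8;0.04 0.003 0 0 0 0 0.8;0.04 0.003 0 0 0 0 0.8;0.04 0.003 0 0 0 0 0.8;0.04 0.003 0 0 0 0 0.8;0.04 0.003 0 0 0 0 0.8;0.04 0.003 0 0 0 0 0.8;0.04 0.003 0 0 0 0 0.8;0.04 0.003 0 0 0 0 0.8;0.04 0.003 0 0 0 0 0.8;0.04 0.003 0 0 0 0 0.8;0.04 0.003 0 0 0 0 0.8;0.04 0.003 0 0 0 0 0.8;0.04 0.003 0 0 0 0 0.8;0.04 0.003 0 0 0 0 0.8")

```text
time: 3.55
eef_pos: [0.4518, 0.1763, 0.2228]
tcp_rot: [2.465, 1.946, 0.001]
force: [1.0, -1.0, 0.5]
grip_width: 0.0703
grip_force: 0.0
```

```bash
cat >> h.py <<'E'
def delta(T, yx=None):
    s=state(); M=R.from_rotvec(s['tcp_rot']).as_matrix(); print('to go (tool)',np.round(M.T@(np.asarray(T)-s['eef_pos']),4))
    if yx is not None:  # yx: wanted tool rotation matrix
        print('turn (tool,deg)',np.round(np.degrees(R.from_matrix(M.T@yx).as_rotvec()),2))
def rotm(ydeg,tilt=0):  # tool y at heading ydeg; then tilted about horizontal normal so y rises by tilt
    a=np.radians(ydeg); y=np.array([np.cos(a),np.sin(a),0]); z=np.array([0,0,-1.]); x=np.cross(y,z)
    M=np.stack([x,y,z],1); return R.from_rotvec(-np.radians(tilt)*np.cross(np.array([0,0,1.]),y)).as_matrix()@M
E
python3 - <<'E'
from h import *
C=cal('wrist'); im,d=manip.read_camera('wrist'); w=cloud('wrist',d,C)
for r in manip.outline_of('wrist','chock_bar')[:2]:
    m=r['region']; col=im[m].mean(0); P=w[m]; P=P[~np.isnan(P[:,0])]
    print(round(r['p'],2),r['at'],col.round(),len(P)); 
    (c,s,a)=cv2.minAreaRect(P[:,:2].astype(np.float32)*1000); print(np.round(c,1),np.round(s,1),a)
    B=P[(P[:,2]>.014)&(P[:,2]<.03)]
    x=np.array([np.cos(np.radians(-13.4)),np.sin(np.radians(-13.4))]); y=np.array([-x[1],x[0]])
    u=(B[:,:2]*1000-c)@x; v=(B[:,:2]*1000-c)@y; k=abs(v)<35
    print('bar u',np.percentile(u[k],[2,50,98]),'v ext',v.min(),v.max(),'bar line slope',np.degrees(np.polyfit(v[k],u[k],1)[0]) if k.sum()>5 else None, 'world',np.array(c)+x*np.median(u[k]))
cv2.imwrite('pics/d.png',im[:,:,::-1])
delta([.468,.232,.2228],rotm(-13.4))
E
```

```text
0.89 [184.3, 203.3] [ 13. 105. 110.] 2523
[363.1 122.5] [134.1 144.2] 8.108062744140625
bar u [-65.2804863   -7.33711685  21.48742013] v ext -69.25541536386973 70.17661150395779 bar line slope -41.53324737009705 world [355.94264681 124.23554821]
0.86 [265.0, 112.6] [146. 122.  84.] 3774
[490.7 226.3] [141.4  77.8] 76.75837707519531
bar u [-28.76362093 -23.87942675 -17.82162718] v ext -65.18752868641639 67.0146749480173 bar line slope -0.13327120193766498 world [467.50098584 231.79984571]
t 3.65 tcp [0.4516 0.1805 0.223 ] grip 0.0703 0.0 F [-0.8  0.4  0.3]
rot [[0.225, 0.974, 0.001], [0.974, -0.225, 0.004], [0.004, -0.0, -1.0]]
to go (tool) [0.0539 0.0043 0.0004]
turn (tool,deg) [-0.02 -0.23  0.37]
```

View pics/d.png

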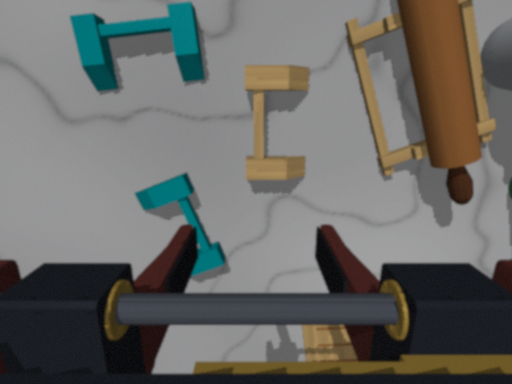

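The wrist picture shows the wooden chock at (262,120), bar centre measured at (467, 232) mm, heading -13.4 deg, and the rack with the pin to its right.

Request:
move_arm(targets="0.027 0.002 0 0 0 0 0.8;0.027 0.002 0 0 0 0 0.8;0 0 0.04 0 0 0 0.8;0 0 0.04 0 0 0 0.8;0 0 0.04 0 0 0 0.8;0 0 0.04 0 0 0 0.8;0 0 0 0 0 0 0.8;0 0 0 0 0 0 0.8")

```text
time: 4.45
eef_pos: [0.4676, 0.2263, 0.0632]
tcp_rot: [-2.465, -1.947, 0.002]
force: [-0.5, -0.1, 0.1]
grip_width: 0.0706
grip_force: 0.0
```

```bash
python3 -c "
from h import *
delta([.4675,.232,.006],rotm(-13.4))"
```

```text
t 4.45 tcp [0.4676 0.2263 0.0632] grip 0.0706 0.0 F [-0.5 -0.1  0.1]
rot [[0.231, 0.973, -0.001], [0.973, -0.231, -0.0], [-0.001, -0.001, -1.0]]
to go (tool) [ 0.0056 -0.0014  0.0572]
turn (tool,deg) [-0.05  0.03  0.02]
```

Request:
move_arm(targets="0.0055 -0.0015 0.02 0 0 0 0.8;0 0 0.02 0 0 0 0.8;0 0 0.017 0 0 0 0.8;0 0 0 0 0 0 0.8;0 0 0 0 0 0 0;0 0 0 0 0 0 0;0 0 0 0 0 0 0;0 0 0 0 0 0 0;0 0 0 0 0 0 0;0 0 0 0 0 0 0;0 0 0 0 0 0 0", grip_force=30)

```text
time: 5.55
eef_pos: [0.4675, 0.2322, 0.0056]
tcp_rot: [2.465, 1.947, -0.0]
force: [-0.8, 0.1, 0.5]
grip_width: 0.0177
grip_force: 0.0
```

Request:
move_arm(targets="0 0 -0.02 0 0 0 0;0 0 -0.03 0 0 0 0;0 0 -0.04 0 0 0 0;0 0 -0.04 0 0 0 0;0 0 0 0 0 0 0")

```text
time: 6.05
eef_pos: [0.4696, 0.234, 0.1401]
tcp_rot: [2.464, 1.946, 0.011]
force: [1.1, -0.3, -1.9]
grip_width: 0.0108
grip_force: 30.0
```

```bash
python3 - <<'E'
from h import *
a=np.radians(-5.75); bx=np.array([np.cos(a),np.sin(a),0]); B=np.array([.580,-.204,0])
T=B+bx*-0.05; print('target bar',T,'board z there',.025-.05*np.tan(np.radians(5)))
delta([T[0],T[1],.136],rotm(-5.75))
print(rotm(-5.75,5).round(3).tolist())
E
```

```text
target bar [ 0.53025157 -0.1989906   0.        ] board z there 0.0206255668237038
t 6.05 tcp [0.4696 0.234  0.1401] grip 0.0108 29.999409914016724 F [ 1.1 -0.3 -1.9]
rot [[0.232, 0.973, 0.006], [0.973, -0.232, 0.003], [0.004, 0.006, -1.0]]
to go (tool) [-0.4072  0.1592  0.0032]
turn (tool,deg) [ 0.34 -0.23 -7.64]
[[0.1, 0.991, 0.087], [0.995, -0.1, -0.009], [-0.0, 0.087, -0.996]]
```

```bash
python3 - <<'E'
from h import *
C=cal('wrist'); im,d=manip.read_camera('wrist'); 
im2,d2=manip.read_camera('side'); u,v=proj('side',[.4696,.234,.13]).astype(int); print(u,v)
a=cv2.resize(im,(400,300)); b=cv2.resize(im2[v-60:v+60,u-80:u+80],(400,300),interpolation=cv2.INTER_CUBIC)
cv2.imwrite('pics/e.png',np.hstack([a,b])[:,:,::-1]); s=state()
for n,D,CC in [('wrist',d,C),('side',d2,None)]:
  for r in manip.outline_of(n,'chock_bar')[:4]:
    P=cloud(n,D,CC)[r['region']]; P=P[~np.isnan(P[:,0])]; P=P[P[:,2]>.08]
    if len(P)<100: continue
    M=R.from_rotvec(s['tcp_rot']).as_matrix(); Q=(P-s['eef_pos'])@M*1000
    print(n,len(P),np.percentile(Q,[2,50,98],axis=0).round().tolist())
    A=np.c_[Q[:,:2],np.ones(len(Q))]; print('top plane fit',np.linalg.lstsq(A,Q[:,2],rcond=None)[0].round(3))
E
```

```text
282 212
t 6.15 tcp [0.4677 0.2318 0.1358] grip 0.0108 30.00010371208191 F [-0.3 -0.4 -1.9]
rot [[0.232, 0.973, 0.001], [0.973, -0.232, -0.0], [0.0, 0.001, -1.0]]
wrist 9061 [[-57.0, -12.0, -11.0], [53.0, 7.0, -9.0], [70.0, 58.0, 8.0]]
top plane fit [-0.04   0.142 -7.853]
side 364 [[-38.0, -15.0, -10.0], [58.0, 10.0, -4.0], [70.0, 57.0, 14.0]]
top plane fit [-0.032  0.094 -1.293]
```

View pics/e.png

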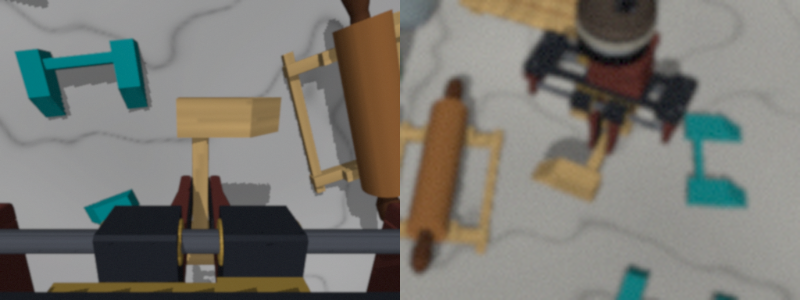

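Wrist view: chock held squarely by the bar (200,180), ramps away from the robot. It sits a few mm lower in the fingers than planned. I carry it over the board, aligned and tilted to the slope.

Request:
move_arm(targets="0 0 0 0 0 -7.6 0;-0.035 0.009 0 0 0 0 0;-0.035 0.009 0 0 0 0 0;-0.035 0.009 0 0 0 0 0;-0.035 0.009 0 0 0 0 0;-0.035 0.009 0 0 0 0 0;-0.035 0.009 0 0 0 0 0;-0.035 0.009 0 0 0 0 0;-0.035 0.009 0 0 0 0 0;-0.035 0.009 0 0 0 0 0;-0.035 0.009 0 0 0 0 0;-0.035 0.009 0 0 0 0 0;-0.035 0.006 0 -5 0 0 0;0 0 0 0 0 0 0;0 0 0 0 0 0 0")

```text
time: 7.75
eef_pos: [0.5279, -0.1969, 0.1338]
tcp_rot: [2.287, 2.062, 0.088]
force: [0.5, -0.4, -1.2]
grip_width: 0.0111
grip_force: 30.0
```

```bash
python3 - <<'E'
from h import *
s=state(); C=cal('wrist'); im,d=manip.read_camera('wrist'); w=cloud('wrist',d,C)
M=R.from_rotvec(s['tcp_rot']).as_matrix(); 
Q=(w-s['eef_pos'])@M*1000; hsv=cv2.cvtColor(im,cv2.COLOR_RGB2HSV)
# wedge flat top: tool x 42..66, y -12..30
k=(Q[...,0]>44)&(Q[...,0]<68)&(Q[...,1]>-12)&(Q[...,1]<30)&(abs(Q[...,2])<20)
q=Q[k]; A=np.c_[q[:,:2],np.ones(len(q))]; f=np.linalg.lstsq(A,q[:,2],rcond=None)[0]; print(len(q),'wedge top z=',f.round(3),'pitch deg',np.degrees(np.arctan(f[1])),np.median(q[:,2]))
k=(abs(Q[...,2])<25)&(Q[...,0]>35)&(Q[...,0]<85)
q=Q[k]; print('x ext',np.percentile(q[:,0],[1,99]),'y ext',np.percentile(q[:,1],[1,99]))
k=(Q[...,0]>15)&(Q[...,0]<36)&(abs(Q[...,1])<12)&(abs(Q[...,2])<15); print('bar top z',np.median(Q[k][:,2]),'y',np.median(Q[k][:,1]))
k=(w[...,2]<.05)&(w[...,2]>.012)&(abs(w[...,0]-.58)<.1)&(abs(w[...,1]+.204)<.12); p=w[k]; A=np.c_[p[:,:2]-[.58,-.204],np.ones(len(p))]; print('board plane',np.linalg.lstsq(A,p[:,2],rcond=None)[0],len(p))
delta([.53025,-.199,.136],rotm(-5.75,5))
E
```

```text
t 7.75 tcp [ 0.5279 -0.1969  0.1338] grip 0.0111 30.000357627868652 F [ 0.5 -0.4 -1.2]
rot [[0.103, 0.991, 0.083], [0.995, -0.103, -0.008], [0.001, 0.084, -0.997]]
3787 wedge top z= [ 6.500e-02 -7.000e-03 -8.976e+00] pitch deg -0.38544464124970945 -5.613854078501558
x ext [36.84083163 68.01643423] y ext [-15.03174727  59.15214299]
bar top z -1.5719561617631954 y 0.07672517319885919
board plane [ 0.08635682 -0.00834333  0.0247623 ] 34745
t 7.8 tcp [ 0.5287 -0.1955  0.1343] grip 0.0106 30.000375509262085 F [ 0.   0.4 -2.5]
rot [[0.101, 0.991, 0.084], [0.995, -0.101, -0.007], [0.001, 0.084, -0.996]]
to go (tool) [-0.0033  0.002  -0.0015]
turn (tool,deg) [-0.16 -0.08 -0.05]
```

Request:
move_arm(targets="-0.003 -0.005 0.025 0 0 0 0;0 0 0.02 0 0 0 0;0 0 0.02 0 0 0 0;0 0 0.015 0 0 0 0;0 0 0 0 0 0 0;0 0 0 0 0 0 0")

```text
time: 8.4
eef_pos: [0.5316, -0.1983, 0.0555]
tcp_rot: [2.281, 2.065, 0.09]
force: [0.6, 0.4, -1.8]
grip_width: 0.0109
grip_force: 30.0
```

Request:
move_arm(targets="0 0 0.003 0 0 0 0;0 0 0.003 0 0 0 0;0 0 0.002 0 0 0 0;0 0 0 0 0 0 0;0 0 0 0 0 0 0")

```text
time: 8.9
eef_pos: [0.532, -0.1996, 0.0477]
tcp_rot: [2.282, 2.062, 0.09]
force: [-0.4, 0.0, -2.3]
grip_width: 0.0108
grip_force: 30.0
```

Request:
move_arm(targets="0 0 0.003 0 0 0 0;0 0 0.002 0 0 0 0;0 0 0.002 0 0 0 0;0 0 0 0 0 0 0;0 0 0 0 0 0 0")

```text
time: 9.4
eef_pos: [0.5326, -0.1995, 0.0405]
tcp_rot: [2.282, 2.062, 0.09]
force: [0.2, -0.1, -2.8]
grip_width: 0.0112
grip_force: 30.0
```

Request:
move_arm(targets="0 0 0.001 0 0 0 0;0 0 0.001 0 0 0 0;0 0 0 0 0 0 0;0 0 0 0 0 0 0")

```text
time: 9.8
eef_pos: [0.5329, -0.1996, 0.0391]
tcp_rot: [2.281, 2.062, 0.09]
force: [-3.0, -0.0, 6.5]
grip_width: 0.011
grip_force: 30.0
```

Contact. I release and rise.

Request:
move_arm(targets="0 0 0 0 0 0 0.3;0 0 0 0 0 0 0.5;0 0 0 0 0 0 0.7;0 0 0 0 0 0 0.7;0 0 -0.03 0 0 0 0.7;0 0 -0.05 0 0 0 0.7;0 0 -0.05 0 0 0 0.7;0 0 -0.05 0 0 0 0.7;0 0 0 0 0 0 0.75;0 0 0 0 0 0 0.75")

```text
time: 10.8
eef_pos: [0.5175, -0.1986, 0.2189]
tcp_rot: [2.28, 2.06, 0.09]
force: [0.0, 0.1, -0.7]
grip_width: 0.0655
grip_force: 0.0
```

```bash
python3 - <<'E'
from h import *
s=state(); out=[]
a=np.radians(-5.75); x=np.array([np.cos(a),np.sin(a)]); y=np.array([-x[1],x[0]])
for n in ['wrist','top']:
    C=cal(n); im,d=manip.read_camera(n); w=cloud(n,d,C); out.append(im)
    b=w[...,:2]-[.58,-.204]; u=b@x; v=b@y; h=w[...,2]-(.025+u*np.tan(np.radians(5)))
    k=(abs(u)<.11)&(abs(v)<.12)&(h>.012)&(h<.04); k=cv2.morphologyEx(k.astype(np.uint8),cv2.MORPH_OPEN,np.ones((3,3)))>0
    if k.sum()<50: continue
    P=np.c_[u[k],v[k]].astype(np.float32)*1000; c,sz,an=cv2.minAreaRect(P); print(n,k.sum(),'board-frame rect',np.round(c,1),np.round(sz,1),round(an,1),'h pct',np.percentile(h[k],[50,95])*1000)
    bar=P[abs(P[:,1]-np.median(P[:,1]))<30]
    for lo,hi in [(-30,0),(0,30)]:
        q=P[(P[:,1]-c[1]>lo)&(P[:,1]-c[1]<hi)]; print(' bar x',len(q),np.percentile(q[:,0],[5,50,95]).round(1) if len(q) else '')
cv2.imwrite('pics/f.png',np.hstack([cv2.resize(out[0],(400,300)),cv2.resize(out[1][115:250,320:500],(400,300))])[:,:,::-1])
a=np.radians(6.5); print(rotm(6.5).round(3).tolist()); delta([.6667,.2375,.2],rotm(6.5))
E
```

```text
t 10.8 tcp [ 0.5175 -0.1986  0.2189] grip 0.0655 0.0 F [ 0.   0.1 -0.7]
rot [[0.102, 0.991, 0.089], [0.995, -0.101, -0.011], [-0.002, 0.089, -0.996]]
wrist 3260 board-frame rect [-30.3   1.6] [132.4  65.5] 89.9 h pct [23.22289581 24.89203362]
 bar x 246 [-52.8 -47.5 -42.2]
 bar x 259 [-52.6 -47.9 -42.3]
top 547 board-frame rect [-32.7   6.5] [ 63.1 125.7] 0.1 h pct [21.73465734 26.77978702]
 bar x 52 [-53.3 -47.7 -42.7]
 bar x 51 [-53.5 -48.  -42.7]
[[-0.113, 0.994, 0.0], [0.994, 0.113, 0.0], [0.0, 0.0, -1.0]]
t 10.9 tcp [ 0.5164 -0.1981  0.2166] grip 0.0659 0.0 F [ 0.4  0.5 -0.4]
rot [[0.101, 0.991, 0.085], [0.995, -0.101, -0.008], [0.0, 0.085, -0.996]]
to go (tool) [0.4486 0.1037 0.0256]
turn (tool,deg) [  4.88   0.52 -12.3 ]
```

View pics/f.png

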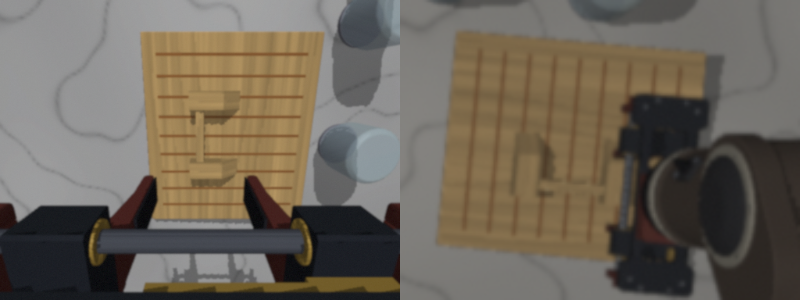

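The chock stands flat on the board, bar at board (-48, +2) mm, aligned within 0.2 deg, ramps uphill (wrist (212,135)). Now the pin: turn and stop short to measure it.

Request:
move_arm(targets="0 0 0 4.9 0 0 0.75;0 0 0 0 0 -6.1 0.75;0 0 0 0 0 -6.1 0.75;0.033 0.02 0 0 0 0 0.75;0.033 0.02 0 0 0 0 0.75;0.033 0.02 0 0 0 0 0.75;0.033 0.02 0 0 0 0 0.75;0.033 0.02 0 0 0 0 0.75;0.033 0.02 0 0 0 0 0.75;0.033 0.02 0 0 0 0 0.75;0.033 0.02 0 0 0 0 0.75;0.033 0.02 0 0 0 0 0.75;0.033 0.02 0 0 0 0 0.75;0 0 0 0 0 0 0.75;0 0 0 0 0 0 0.75")

```text
time: 12.4
eef_pos: [0.6781, 0.1536, 0.2153]
tcp_rot: [-2.09, -2.344, 0.003]
force: [-0.1, -0.0, 0.2]
grip_width: 0.066
grip_force: 0.0
```

```bash
python3 - <<'E'
from h import *
C=cal('wrist'); im,d=manip.read_camera('wrist'); w=cloud('wrist',d,C)
for r in manip.outline_of('wrist','pin_center')[:2]:
    m=r['region']; P=w[m]; P=P[P[:,2]>.03]; b=P[P[:,2]>.06]; print(r['p'],np.round(r['at']),len(b))
    vx,vy,x0,y0=cv2.fitLine(b[:,:2].astype(np.float32),cv2.DIST_HUBER,0,.01,.01).ravel(); t=(P[:,:2]-[x0,y0])@[vx,vy]; tb=(b[:,:2]-[x0,y0])@[vx,vy]
    print('axis',np.degrees(np.arctan2(vy,vx)),'all',t.min(),t.max(),'cyl',np.percentile(tb,[.5,99.5]))
    for q in (np.ptp(t)and (t.min()+t.max())/2, np.percentile(tb,[.5,99.5]).mean()): print('mid',x0+vx*q,y0+vy*q)
for r in manip.outline_of('wrist','jug')[:1]:
    P=w[r['region']]; P=P[P[:,2]>.03]; print('jug',np.percentile(P,[1,99],axis=0).round(3).tolist())
delta([.6667,.2375,.12],rotm(6.5))
E
```

```text
0.96 [259. 100.] 7176
axis -83.43045 all -0.08741041138219309 0.15301454059819738 cyl [-0.08318535  0.09835681]
mid 0.6720781016675788 0.2092065533084314
mid 0.6691931224095892 0.23425730922756527
0.71 [170. 366.] 0Traceback (most recent call last):
  File "<stdin>", line 5, in <module>
cv2.error: OpenCV(4.12.0) /io/opencv/modules/imgproc/src/linefit.cpp:50: error: (-215:Assertion failed) count > 0 in function 'fitLine2D_wods'
```

```bash
python3 - <<'E'
from h import *
delta([.668,.238,.12],rotm(6.55))
w=np.load('top.npy'); import glob
P=w[np.load(glob.glob('m_top_jug*')[0])]; P=P[P[:,2]>.05]; print('jug',np.nanpercentile(P,[2,98],axis=0).round(3).tolist())
E
```

```text
t 12.5 tcp [0.6787 0.1509 0.2164] grip 0.0656 0.0 F [0.4 0.2 0.8]
rot [[-0.111, 0.994, -0.001], [0.994, 0.111, -0.002], [-0.002, -0.001, -1.0]]
to go (tool) [ 0.0879 -0.0009  0.0962]
turn (tool,deg) [-0.04  0.09 -0.18]
jug [[0.741, 0.197, 0.053], [0.808, 0.3, 0.107]]
```

Request:
move_arm(targets="0.03 -0.001 0 0 0 0 0.75;0.03 0 0 0 0 0 0.75;0.028 0 0 0 0 0 0.75;0 0 0.04 0 0 0 0.75;0 0 0.04 0 0 0 0.75;0 0 0.015 0 0 0 0.75;0 0 0 0 0 0 0.75;0 0 0 0 0 0 0.75")

```text
time: 13.3
eef_pos: [0.6692, 0.239, 0.1244]
tcp_rot: [2.094, 2.339, 0.003]
force: [0.0, 0.4, 0.6]
grip_width: 0.0659
grip_force: 0.0
```

```bash
python3 -c "
from h import *
delta([.668,.238,.031],rotm(6.55))"
```

```text
t 13.3 tcp [0.6692 0.239  0.1244] grip 0.0659 0.0 F [0.  0.4 0.6]
rot [[-0.11, 0.994, 0.003], [0.994, 0.11, 0.0], [0.0, 0.003, -1.0]]
to go (tool) [-0.0009 -0.0016  0.0934]
turn (tool,deg) [ 0.16 -0.01 -0.22]
```

Request:
move_arm(targets="0 -0.001 0.03 0 0 0 0.75;0 0 0.03 0 0 0 0.75;0 0 0.02 0 0 0 0.75;0 0 0.013 0 0 0 0.75;0 0 0 0 0 0 0.75;0 0 0 0 0 0 0.75")

```text
time: 13.9
eef_pos: [0.6682, 0.2399, 0.0312]
tcp_rot: [2.093, 2.341, 0.004]
force: [-0.6, -0.1, 1.1]
grip_width: 0.0659
grip_force: 0.0
```

Request:
move_arm(targets="0 0 0 0 0 0 0.3;0 0 0 0 0 0 0.3;0 0 0 0 0 0 0.3;0 0 0 0 0 0 0.3;0 0 0 0 0 0 0.3;0 0 0 0 0 0 0.3", grip_force=35)

```text
time: 14.5
eef_pos: [0.6682, 0.2397, 0.0309]
tcp_rot: [2.092, 2.341, 0.004]
force: [1.2, -0.5, 5.8]
grip_width: 0.0492
grip_force: 35.0
```

Request:
move_arm(targets="0 0 -0.015 0 0 0 0.3;0 0 -0.025 0 0 0 0.3;0 0 -0.03 0 0 0 0.3;0 0 -0.03 0 0 0 0.3;0 0 -0.02 0 0 0 0.3;0 0 0 0 0 0 0.3")

```text
time: 15.1
eef_pos: [0.6683, 0.2404, 0.1536]
tcp_rot: [2.092, 2.34, 0.008]
force: [0.1, 0.5, -2.6]
grip_width: 0.0496
grip_force: 35.0
```

```bash
python3 - <<'E'
from h import *
a=np.radians(-5.75); x=np.array([np.cos(a),np.sin(a),0]); y=np.array([-x[1],x[0],0]); B=np.array([.580,-.204,0])
T=B+x*.0275+y*.002; print('pin target (3mm uphill of seat 0.0253-ish)',T)
delta([T[0],T[1],.15],rotm(-5.75)); M=rotm(-5.75); s=manip.get_state(); print('after-turn shift',(M.T@(T-s['eef_pos'])).round(4))
im,d=manip.read_camera('side'); w=cloud('side',d)
for r in manip.outline_of('side','pin_center')[:1]:
    P=w[r['region']]; print(r['p'],np.nanpercentile(P,[2,50,98],axis=0).round(3).tolist())
    M0=R.from_rotvec(s['tcp_rot']).as_matrix(); Q=(P-s['eef_pos'])@M0; Q=Q[~np.isnan(Q[:,0])]
    print('tool frame',np.percentile(Q,[1,50,99],axis=0).round(3).tolist())
    q=Q[abs(Q[:,0])<.09]
    for lo in np.arange(-.09,.09,.03):
        g=q[(q[:,0]>=lo)&(q[:,0]<lo+.03)]
        if len(g)>10: print(round(lo+.015,3),'top z',np.percentile(g[:,2],3).round(4),len(g))
E
```

```text
pin target (3mm uphill of seat 0.0253-ish) [ 0.60756201 -0.20476523  0.        ]
t 15.1 tcp [0.6683 0.2404 0.1536] grip 0.0496 34.99867558479309 F [ 0.1  0.5 -2.6]
rot [[-0.112, 0.994, 0.006], [0.994, 0.112, 0.002], [0.001, 0.006, -1.0]]
to go (tool) [-0.4356 -0.1101  0.0026]
turn (tool,deg) [ 0.32 -0.09 12.16]
after-turn shift [-0.449  -0.0158  0.1536]
0.56 [[0.637, 0.204, 0.154], [0.658, 0.302, 0.185], [0.688, 0.383, 0.194]]
tool frame [[-0.041, -0.024, -0.041], [0.063, -0.002, -0.031], [0.146, 0.024, 0.007]]
-0.045 top z -0.0403 21
-0.015 top z -0.0396 91
0.015 top z -0.0406 127
0.045 top z -0.0404 154
0.075 top z -0.0394 174
```

Pin held level and centred. I pull it back clear of the bottle, turn it to the board and carry it over.

Request:
move_arm(targets="0 -0.02 0 0 0 6.1 0.3;0 -0.02 0 0 0 6.1 0.3;0 -0.02 0 0 0 0 0.3;-0.034 0 0 0 0 0 0.3;-0.034 0 0 0 0 0 0.3;-0.034 0 0 0 0 0 0.3;-0.034 0 0 0 0 0 0.3;-0.034 0 0 0 0 0 0.3;-0.034 0 0 0 0 0 0.3;-0.034 0 0 0 0 0 0.3;-0.034 0 0 0 0 0 0.3;-0.034 0 0 0 0 0 0.3;-0.034 0 0 0 0 0 0.3;-0.034 0 0 0 0 0 0.3;-0.034 0 0 0 0 0 0.3;-0.034 0 0 0 0 0 0.3;0 0.02 0 0 0 0 0.3;0 0.02 0 0 0 0 0.3;0 0 0 0 0 0 0.3")

```text
time: 17.1
eef_pos: [0.6034, -0.2047, 0.1479]
tcp_rot: [-2.33, -2.105, -0.002]
force: [0.1, -0.4, -2.9]
grip_width: 0.0494
grip_force: 35.0
```

```bash
python3 - <<'E'
from h import *
a=np.radians(-5.75); x=np.array([np.cos(a),np.sin(a),0]); y=np.array([-x[1],x[0],0]); B=np.array([.580,-.204,0])
T=B+x*.0293+y*.002; delta([T[0],T[1],.06],rotm(-5.75))
s=manip.get_state(); C=cal('wrist'); im,d=manip.read_camera('wrist'); w=cloud('wrist',d,C); M=R.from_rotvec(s['tcp_rot']).as_matrix()
for r in manip.outline_of('wrist','pin_center')[:1]:
    P=w[r['region']]; P=P[P[:,2]>.1]; Q=(P-s['eef_pos'])@M*1000; print(r['p'],len(Q),np.percentile(Q,[1,50,99],axis=0).round(1).tolist())
    b=Q[(Q[:,0]>35)&(Q[:,0]<92)]; 
    for lo in (40,60,75):
        g=b[(b[:,0]>lo)&(b[:,0]<lo+15)]
        if len(g): print(lo,'top z',np.percentile(g[:,2],3).round(1),'y ext',np.percentile(g[:,1],[1,99]).round(1))
E
```

```text
t 17.1 tcp [ 0.6034 -0.2047  0.1479] grip 0.0494 34.99834477901459 F [ 0.1 -0.4 -2.9]
rot [[0.101, 0.995, 0.0], [0.995, -0.101, 0.002], [0.002, 0.0, -1.0]]
to go (tool) [0.0002 0.0059 0.0879]
turn (tool,deg) [ 0.   -0.1  -0.07]
0.83 28273 [[-52.7, -23.1, -38.6], [48.7, 0.1, -34.4], [117.6, 23.5, -16.9]]
40 top z -38.2 y ext [-23.2  23.5]
60 top z -38.3 y ext [-23.3  23.4]
75 top z -38.3 y ext [-23.3  23.3]
```

Request:
move_arm(targets="0 0.006 0.03 0 0 0 0.3;0 0 0.03 0 0 0 0.3;0 0 0.028 0 0 0 0.3;0 0 0.01 0 0 0 0.3;0 0 0.005 0 0 0 0.3;0 0 0 0 0 0 0.3;0 0 0 0 0 0 0.3")

```text
time: 17.9
eef_pos: [0.6097, -0.2053, 0.0484]
tcp_rot: [2.329, 2.105, 0.003]
force: [-0.6, -0.4, -2.5]
grip_width: 0.0491
grip_force: 35.0
```

Request:
move_arm(targets="0 0 0.002 0 0 0 0.3;0 0 0.002 0 0 0 0.3;0 0 0.001 0 0 0 0.3;0 0 0 0 0 0 0.3")

```text
time: 18.3
eef_pos: [0.6089, -0.2053, 0.0421]
tcp_rot: [2.33, 2.106, 0.002]
force: [0.5, 0.9, -2.5]
grip_width: 0.0496
grip_force: 35.0
```

Request:
move_arm(targets="0 0 0.001 0 0 0 0.3;0 0 0.001 0 0 0 0.3;0 0 0.001 0 0 0 0.3;0 0 0 0 0 0 0.3;0 0 0 0 0 0 0.3")

```text
time: 18.8
eef_pos: [0.6091, -0.2052, 0.0397]
tcp_rot: [2.33, 2.105, 0.002]
force: [-2.7, 0.4, 5.8]
grip_width: 0.0493
grip_force: 35.0
```

On the board. I slide downhill to the ramps.

Request:
move_arm(targets="0 -0.001 0 0 0 0 0.3;0 -0.001 0 0 0 0 0.3;0 0 0 0 0 0 0.3;0 0 0 0 0 0 0.3")

```text
time: 19.2
eef_pos: [0.6081, -0.2052, 0.0397]
tcp_rot: [2.328, 2.104, 0.004]
force: [3.4, -0.7, 4.1]
grip_width: 0.0496
grip_force: 35.0
```

Request:
move_arm(targets="0 -0.001 0 0 0 0 0.3;0 -0.001 0.0003 0 0 0 0.3;0 0 0 0 0 0 0.3;0 0 0 0 0 0 0.3")

```text
time: 19.6
eef_pos: [0.606, -0.2049, 0.0395]
tcp_rot: [2.328, 2.105, 0.004]
force: [3.5, -1.0, 5.4]
grip_width: 0.0495
grip_force: 35.0
```

Request:
move_arm(targets="0 -0.001 0 0 0 0 0.3;0 0 0 0 0 0 0.3;0 0 0 0 0 0 0.3")

```text
time: 19.9
eef_pos: [0.6049, -0.2047, 0.0394]
tcp_rot: [2.329, 2.105, 0.004]
force: [3.8, -1.1, 5.0]
grip_width: 0.0495
grip_force: 35.0
```

Request:
move_arm(targets="0 -0.001 0 0 0 0 0.3;0 0 0 0 0 0 0.3;0 0 0 0 0 0 0.3")

```text
time: 20.2
eef_pos: [0.6038, -0.2046, 0.0393]
tcp_rot: [2.329, 2.105, 0.004]
force: [4.2, 0.7, 5.7]
grip_width: 0.0494
grip_force: 35.0
```

```bash
python3 - <<'E'
from h import *
s=state(); a=np.radians(-5.75); x=np.array([np.cos(a),np.sin(a)]); y=np.array([-x[1],x[0]])
C=cal('wrist'); im,d=manip.read_camera('wrist'); w=cloud('wrist',d,C)
b=w[...,:2]-[.58,-.204]; u=b@x*1000; v=b@y*1000; h=w[...,2]*1000-(25+u*np.tan(np.radians(5)))
print('tcp board',(s['eef_pos'][:2]-[.58,-.204])@x,(s['eef_pos'][:2]-[.58,-.204])@y)
k=(u>-80)&(u<-5)&(h>12)&(h<30)&(abs(v)<80)
P=np.c_[u,v][k.ravel()] if 0 else np.c_[u[k],v[k],h[k]]
if len(P): print(len(P),'chock u',np.percentile(P[:,0],[1,50,99]).round(1),'v',np.percentile(P[:,1],[1,99]).round(1))
wd=P[(P[:,1]>44)&(P[:,1]<66)]; print('wedge u min',np.percentile(wd[:,0],[0.5,1,2]) if len(wd) else '')
br=P[(P[:,1]>22)&(P[:,1]<38)]; print('bar u',np.percentile(br[:,0],[5,50,95]) if len(br) else '')
cv2.imwrite('pics/g.png',im[:,:,::-1])
E
```

```text
t 20.2 tcp [ 0.6038 -0.2046  0.0393] grip 0.0494 34.999642968177795 F [4.2 0.7 5.7]
rot [[0.101, 0.995, 0.004], [0.995, -0.101, -0.0], [0.0, 0.004, -1.0]]
tcp board 0.023778117275337417 0.0017462532205125463
8315 chock u [-63.8 -41.7  -5.5] v [-61.6  67.5]
wedge u min [-64.45783128 -64.07348161 -63.40526143]
bar u [-53.0763949  -46.36298474 -41.92229995]
```

View pics/g.png

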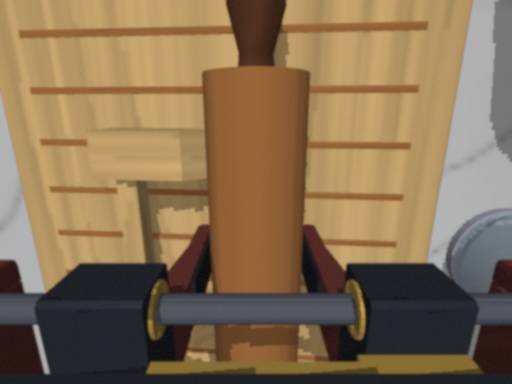

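Wrist view: pin at (255,190) lies parallel to the chock (150,155); its offset from the bar is about 71.6 mm horizontally, exactly the seat (71.7). I release and withdraw.

Request:
move_arm(targets="0 0 0 0 0 0 0.58;0 0 0 0 0 0 0.6;0 0 0 0 0 0 0.65;0 0 0 0 0 0 0.7;0 0 0 0 0 0 0.75;0 0 0 0 0 0 0.75;0 0 0 0 0 0 0.75;0 0 -0.01 0 0 0 0.75;0 0 -0.02 0 0 0 0.75;0 0 -0.03 0 0 0 0.75;0 0 -0.04 0 0 0 0.75;0 0 -0.05 0 0 0 0.75;0 0 -0.03 0 0 0 0.75;0 0 0 0 0 0 0.75;0 0 0 0 0 0 0.75")

```text
time: 21.75
eef_pos: [0.6028, -0.2047, 0.2198]
tcp_rot: [2.329, 2.104, 0.002]
force: [0.2, -0.3, -0.8]
grip_width: 0.0663
grip_force: 0.0
```

```bash
python3 - <<'E'
from h import *
s=state(); a=np.radians(-5.75); x=np.array([np.cos(a),np.sin(a)]); y=np.array([-x[1],x[0]])
for i in range(2):
    C=cal('wrist'); im,d=manip.read_camera('wrist'); w=cloud('wrist',d,C)
    b=w[...,:2]-[.58,-.204]; u=b@x*1000; v=b@y*1000; h=w[...,2]*1000-(25+u*np.tan(np.radians(5)))
    k=(abs(u)<90)&(h>44)&(h<60)&(abs(v)<90); l=np.polyfit(v[k],u[k],1); print('pin u at v=0',l[1],'angle deg',np.degrees(l[0]),'v',np.percentile(v[k],[1,99]),'top h',np.percentile(h[k],95))
    k=(u>-80)&(u<-5)&(h>14)&(h<30)&(abs(v)<36); l=np.polyfit(v[k],u[k],1); print('bar u',np.median(u[k]),np.degrees(l[0]))
    k=(u>-80)&(u<-5)&(h>14)&(h<30)&(abs(v)<80); print('chock v',np.percentile(v[k],[.5,99.5]))
cv2.imwrite('pics/i.png',im[:,:,::-1])
E
```

```text
t 21.75 tcp [ 0.6028 -0.2047  0.2198] grip 0.0663 0.0 F [ 0.2 -0.3 -0.8]
rot [[0.101, 0.995, 0.003], [0.995, -0.101, -0.001], [-0.001, 0.003, -1.0]]
pin u at v=0 22.317470388553186 angle deg -0.1561513790634048 v [-87.79632024  88.18273283] top h 50.43578076701257
bar u -47.55223854776826 -0.044719544519869564
chock v [-63.54590183  67.33930472]
pin u at v=0 22.361994496991066 angle deg -0.17828439045620087 v [-87.70516478  88.97605601] top h 50.41796950557542
bar u -47.488148221517946 -0.020457026079543045
chock v [-63.5712197   67.37810189]
```

View pics/i.png

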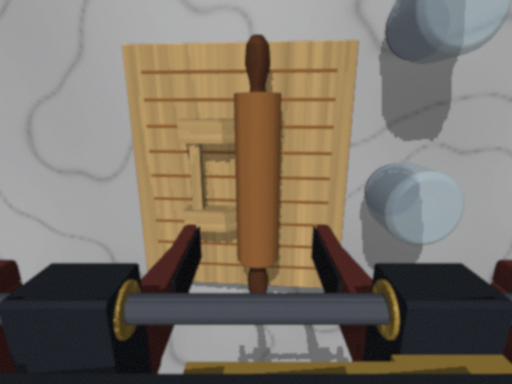

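The pin rests at (257,180) against both ramps (wedges at (207,130) and (207,217)). It is parallel, centred and still. Handing in.

```bash
python3 -c "
from station import manip
print(manip.finish_job())"
```

```text
the job is handed in; nothing more can be done
None
```

The chock sits flat on the board with its ramps uphill, the pin rests released and still against both of them, and the job is handed in (the verdict was not shown).

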